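# Reset the ratchet syringe doser

### The job

The syringe doser on the bench has run forward and must be made ready for refilling. Flip the pawl over, clear of the toothed bar, so that it stays flipped by itself, then draw the pusher all the way back to its rear stop and let go.

Things in the scene. Friction and masses are not known exactly. Their poses are not given: they have to be found in the camera images.
- doser: Fixed metal plate, 150 (x) by 370 (y) by 14 mm, carrying a clear syringe (top 64 mm high); origin on the table under the plate. y axis = forward along the slide, towards the nozzle; z up. Rack and pawl on the +x side, away from the robot. The pawl's pin is at x 60, y -30, z 62 mm. The small ball-ended lever at the syringe's -x side is fixed and has no part in this.
- pawl (a joint): Angle (rad) of the steel pawl, rocking on a level pin (along x) over the toothed rack. 0 = nose down in the teeth; up to 0.15 resting on a tooth's slope: the rack clicks forward but locks within 12 mm going back. 1.6 = flipped over against its stop. Weighted: let go below about 0.7 it falls back, past about 0.9 it falls on to 1.6 and stays. 1 N at its thumb bar moves it.
- pawl_bar (a point): Centre of the pawl's black thumb bar, a level cylinder along x, 16 mm thick, 30 mm long, on a stem 55 mm from the pin. At angle 0 it leans 40 degrees forward: centre 104 mm above the table, 35 mm forward of the pin. Push it backward (-y) over the top (117 mm high) to 43 mm behind the pin, 96 mm high. Brackets below end 70 mm high. Its path is clear; the grip block passes 27 mm beside it.
- pusher (a joint): Position (m) of the pusher, the carriage that holds the plunger and the toothed rack. 0 = fully back against the rear stop, grows forward (doser's +y) to 0.105 at most. Starts between 0.055 and 0.095. With the pawl flipped it slides at about 3 N (plus drag when fast) and stays where it is left.
- pusher_grip (a point): Centre of the pusher's black grip block, upright on the carriage: 36 mm along x, 20 mm along the slide y, 46 mm high, centre 103 mm above the table (80 to 126), free above the rest of the doser. In the doser's frame it is at x 0, y = pusher - 75 mm. Its axes are those of the doser: y forward, z up.

How it is judged:
By the outcome, as a careful person would: the job done as asked, in the order asked, and still so for the second after the job is handed in, with the robot touching nothing.
It also fails if it takes over 42 s, if anything falls off the work surface, if the arm or the gripper's body presses on something with over 40 N, if the wrist force passes 120 N, or if a joint passes its speed limit or range.

### The arm

A 7-joint arm with a two-finger parallel gripper is mounted at the origin on the work surface. World frame = base frame: x ahead of the robot, y to its left, z up, the work surface at z = 0. Lengths are in m, angles in rad, forces in N, time in s.
With the tool pointing down it reaches from about 0.4 to 0.85 m from the base axis. Payload 6.9 kg.
Tool frame: the origin (TCP) lies midway between the tips of the shut fingers; the grasp point (between the pads) lies 19 mm behind it; z points along the fingers, y is the direction in which the jaws open and shut (so a half turn about z gives the same grasp; the last joint's range is limited). The gripper opens to 85 mm and grips with 20 to 120 N. Pads are 22 mm wide; open, the fingers measure 114 mm over their backs; the gripper's body (76 mm by 85 mm) begins 54 mm behind the grasp point. The pads swing forward as they close: fully open they stand 13 mm farther back than shut.
Start: joints at [1.21, 0.507, -0.238, 1.5, 0.126, 1.149, -0.155], TCP at [0.281, -0.558, 0.194] pointing down, gripper open.
Joint ranges: [-3.08, 3.08], [-0.24, 2.05], [-1.43, 1.35], [0, 2.5], [-1.52, 4.66], [0.17, 1.96], [-2.89, 2.89]. Speed limits (rad/s): [2.39, 2.39, 3.14, 3.14, 3.14, 3.14, 3.14].

### API

Orientations are given as a unit quaternion [x, y, z, w].
In Python, from station import bot gives the robot as it stands.
- The arm moves only by the shell command python3 -m inch 'ROWS' [FORCE]. ROWS is JSON, one flat list of numbers, 7 for each row, row after row: the shift along the tool's x, y, z in units of 25 mm (1.0 is 25 mm), then the turn, a rotation vector about the tool's x, y, z in units of 8 degrees (1.0 is 8 degrees), then the opening, from 0 (shut) to 1 (fully open). A call has 1 to 8 rows; each row shifts and turns the commanded pose from where the row before left it, along the tool's axes as they then stand; what a row does not reach is not made up. A row lasts 1/10 s, in which the tool goes at most 50 mm and 8.59 degrees, less where a joint would pass 70% of its speed; a pose out of reach is approached as far as the arm can. A call is refused whole if a number of a shift passes 1 or a number of a turn 1, either way. A call with a gripper value outside its range is refused whole. The fingers move at their own pace and stop on an object; FORCE is the grip in N (left out, the last holds). Time passes only in rows, so rows that do not move let the fingers close. It gives the time, the measured TCP pose, the force and the opening at its end, in the units of the state.
- bot.state(): the state, without advancing time (a new reading comes with each control period).
- bot.read_camera(name): name is "scene" or "top"; returns a dict with "img" (480x640x3 uint8, red, green, blue), "mtx" (3x3 intrinsics, pixels), "rvec" (rotation vector, rad) and "tvec" (3), from world to camera coordinates, as OpenCV has them. Camera axes: x right, y down, z forward; pixel columns grow to the right and rows downward; lengths in m; the calibration is good to about 2 mm. A picture is of the moment at which its call begins. There is no depth.
- bot.hand_in(): hands the job in, once; it reports no verdict.
The state is a dict: "clock": time; "joints": joint angles; "qvel": joint speeds; "tau": joint torques, N m; "position": TCP position; "tool_rot": TCP orientation; "wrist_force": force on the tool from outside, world axes, zero at the start; "ft_torque": the same for the moment, N m; "opening": opening from 0.0 (shut) to 1.0 (fully open).
Only numpy, scipy, OpenCV 4.12 (cv2) and the standard library are available. Lean on these libraries where they do the work, as an engineer would, in place of code of your own. Each camera call takes 0.05 s, during which the arm holds its last target. There are 200 camera calls.

## Working session

There is one attempt and no reset: what is moved stays moved. The work goes in short steps, Python scripts to look and compute and a shell command to move; the robot and the scene stay as the last step left them, time stands still between calls to the robot, and variables do not carry over. Pictures are saved under pics/ and viewed, about 8 in all and at most 12, crops included, and the job is handed in when it is done.

```bash
mkdir -p pics; ls
cat > h.py <<'E'
import numpy as np, cv2
from station import bot
def cam(n,f=None):
    c=bot.read_camera(n)
    if f: cv2.imwrite(f,cv2.cvtColor(c['img'],cv2.COLOR_RGB2BGR))
    return c
def unproj(c,uv,z):
    R=cv2.Rodrigues(np.array(c['rvec'],float))[0];t=np.array(c['tvec'],float).ravel()
    d=R.T@np.linalg.inv(c['mtx'])@np.array([*uv,1.]);o=-R.T@t
    return o+d*(z-o[2])/d[2]
def proj(c,P):
    return cv2.projectPoints(np.array(P,float).reshape(-1,3),np.array(c['rvec'],float),np.array(c['tvec'],float),np.array(c['mtx'],float),None)[0].reshape(-1,2)
E
python3 - <<'E'
from h import *
for n in('top','scene'):
    c=cam(n,f'pics/{n}0.png'); R=cv2.Rodrigues(np.array(c['rvec'],float))[0]; print(n,-R.T@np.array(c['tvec']).ravel(),R.round(2).tolist())
s=bot.state();print(s)
E
```

```text
pics
top [ 0.56275788 -0.01298299  0.75249153] [[0.02, -1.0, -0.01], [-1.0, -0.02, -0.02], [0.02, 0.01, -1.0]]
scene [0.91099783 0.26329368 0.593326  ] [[-0.57, 0.82, -0.01], [0.64, 0.43, -0.63], [-0.52, -0.37, -0.77]]
{'clock': 0.1, 'joints': array([ 1.2105175 ,  0.50825087, -0.23750194,  1.50099891,  0.12573921,
        1.14892739, -0.1548028 ]), 'qvel': array([-0.00071656, -0.00209007,  0.00072302, -0.00095024, -0.00145042,
       -0.00057647,  0.00050469]), 'tau': array([-5.95801044e-03, -6.21835041e+01, -2.19543524e+00, -2.50204378e+01,
        1.24255603e-02,  7.76476809e-03, -1.81672652e-05]), 'position': array([ 0.28037994, -0.55802152,  0.19352917]), 'tool_rot': array([ 9.73003845e-01,  2.30787524e-01, -2.22545241e-04, -7.65348342e-04]), 'wrist_force': array([-0.88456565, -0.22996295, -0.21898668]), 'ft_torque': array([0.04482018, 0.02931019, 0.03797676]), 'opening': 0.9995200312289003}
```

View pics/top0.png

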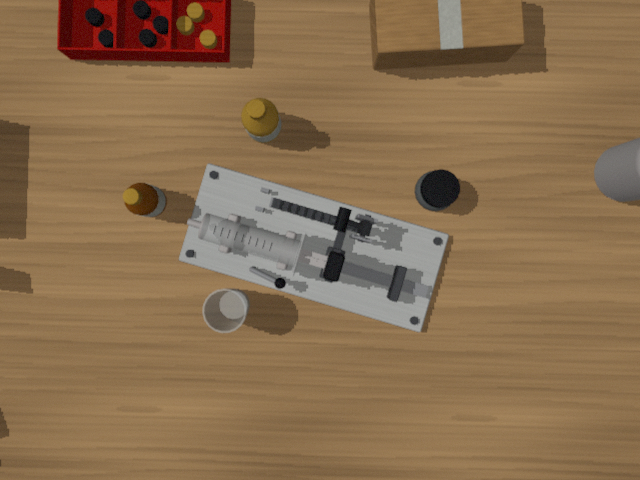

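View pics/scene0.png

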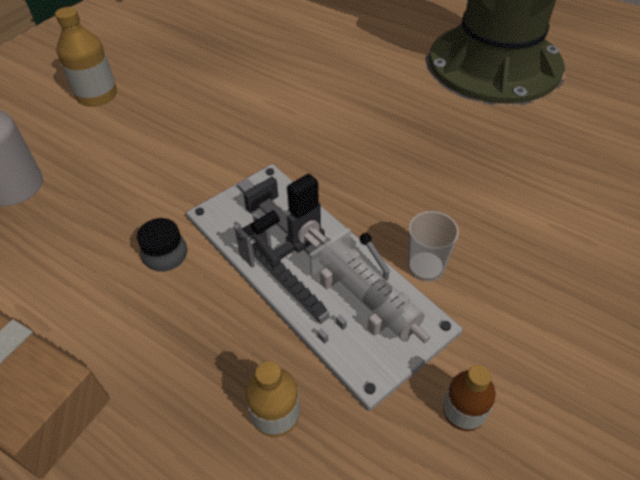

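Top view: plate corners are about (208,165), (447,235), (420,330) and (180,262). The grip top is near (334,265) and the pawl bar near (343,219). Next I'll fit the pose.

```bash
cat > fit.py <<'E'
from h import *
from scipy.optimize import least_squares
c=cam('top'); cs=cam('scene')
m=np.array([[75,185,14],[75,-185,14],[-75,-185,14],[-75,185,14]])/1000
px=np.array([[208,165],[447,235],[420,330],[180,262]])
def W(p,q):
    a=p[2];R=np.array([[np.cos(a),-np.sin(a),0],[np.sin(a),np.cos(a),0],[0,0,1]])
    return np.atleast_2d(q)@R.T+[p[0],p[1],0]
f=least_squares(lambda p:(proj(c,W(p,m))-px).ravel(),[.56,0,-.2])
p=f.x;print(p,np.degrees(p[2]),f.fun.round(1)); np.save('pose.npy',p)
g=unproj(c,(334,265),.115);a=p[2];R=np.array([[np.cos(a),-np.sin(a)],[np.sin(a),np.cos(a)]])
print('grip local',R.T@(g[:2]-p[:2]));b=unproj(c,(343,219),.104);print('bar local',R.T@(b[:2]-p[:2]),b)
P=R.T@(g[:2]-p[:2]);pu=P[1]
for n,cc in(('top',c),('scene',cs)):
    im=cv2.cvtColor(cc['img'],cv2.COLOR_RGB2BGR)
    sc=4
    pts=[(m,(0,0,255)),(np.array([[x,pu+y,z] for z in(.08,.126) for x in(-.018,.018) for y in(-.01,.01)]),(0,255,0)),(np.array([[.045,.005,.104],[.075,.005,.104],[.06,-.03,.062]]),(255,0,255))]
    ctr=proj(cc,W(p,[.02,pu,.09]))[0]; x0,y0=(ctr-[90,70]).astype(int)
    big=cv2.resize(im[y0:y0+140,x0:x0+180],None,fx=sc,fy=sc,interpolation=cv2.INTER_CUBIC)
    big=np.clip(big.astype(float)*1.6,0,255).astype('uint8')
    for q,col in pts:
        for u in proj(cc,W(p,q)):
            cv2.circle(big,tuple(int(v) for v in (u-[x0,y0]+.5)*sc),3,col,-1)
    print(n,x0,y0); out=big if n=='top' else np.vstack([top,big]); top=big
cv2.imwrite('pics/fit.png',cv2.resize(out,None,fx=.53,fy=.53)); cv2.imwrite('pics/fs.png',big);cv2.imwrite('pics/ft.png',out[:560])
E
python3 fit.py
```

```text
[ 0.5596401  -0.00297057 -0.25868556] -14.82159075294524 [-1.9 -1.4  2.9 -1.6  1.7  2.8 -2.7  0.1]
grip local [-0.01283836 -0.0322161 ]
bar local [ 0.04657392 -0.02745922] [ 0.59764003 -0.04143022  0.104     ]
top 250 170
scene 190 146
```

View pics/ft.png

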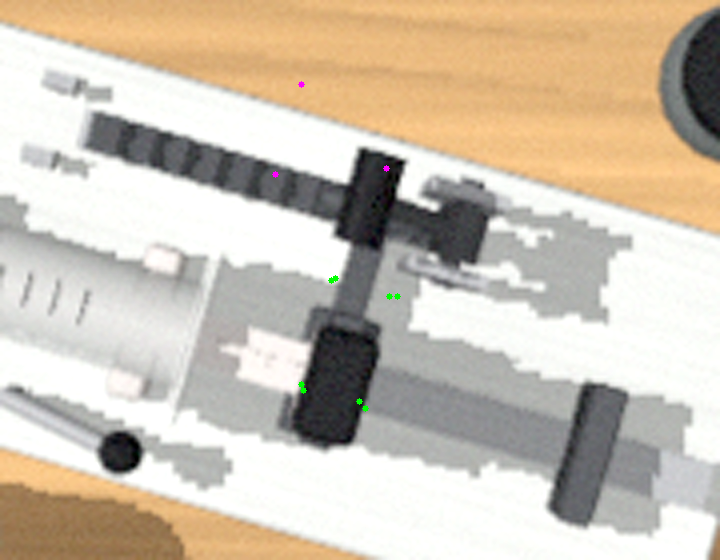

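View pics/fs.png

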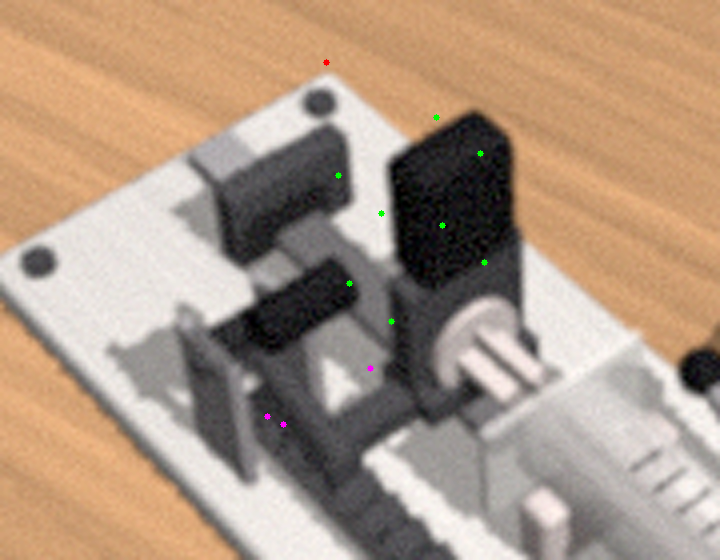

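The plate-edge fit shows the doser origin isn't the plate centre: grip and bar are both shifted about -13 mm in x. The close-ups put the bar centre at top (343,219.5) and scene (265.7,221.7), and the grip top at top (335,266) and scene (301.7,184). I'll triangulate these directly.

Run:
```python
from h import *
c=cam('top'); cs=cam('scene')
def PM(c):return np.array(c['mtx'])@np.c_[cv2.Rodrigues(np.array(c['rvec'],float))[0],np.array(c['tvec'],float).ravel()]
for n,a,b in(('bar',(343,219.5),(265.7,221.7)),('grip',(335,266),(301.7,184))):
    X=cv2.triangulatePoints(PM(c),PM(cs),np.array(a,float),np.array(b,float)).ravel();print(n,X[:3]/X[3], unproj(c,a,.104 if n=='bar' else .126))
a,b=unproj(c,(250,175.5),.014),unproj(c,(430,228.75),.014);d=a-b;print('edge yaw',np.degrees(np.arctan2(-d[0],d[1])))
a,b=unproj(c,(250,282),.014),unproj(c,(345,310),.014);d=a-b;print(np.degrees(np.arctan2(-d[0],d[1])))
from scipy.spatial.transform import Rotation as R
print(R.from_quat(bot.state()['tool_rot']).as_matrix().round(3), c['mtx'])
```

```text
bar [ 0.5962656  -0.040542    0.10335033] [ 0.59699968 -0.04144329  0.104     ]
grip [ 0.5374723  -0.03132425  0.12027707] [ 0.53819173 -0.031782    0.126     ]
edge yaw -15.332343192860582
-15.094184956332189
[[ 0.893  0.449 -0.   ]
 [ 0.449 -0.893  0.001]
 [-0.    -0.001 -1.   ]] [[506.81111365   0.         314.78915396]
 [  0.         506.81111365 236.09780474]
 [  0.           0.           1.        ]]
```

```bash
cat > chk.py <<'E'
from h import *
from scipy.spatial.transform import Rotation as R
import sys
e=np.array([.965,-.262,0]);f=np.array([.262,.965,0]);O=np.array([.5374,-.0301,0])
s=bot.state();p=np.array(s['position']);M=R.from_quat(s['tool_rot']).as_matrix()
print('t',round(s['clock'],2),'local',(np.array([e@(p-O),f@(p-O),p[2]])*1000).round(1),'F',np.round(s['wrist_force'],1),'open',round(s['opening'],2),'toolx yaw',np.degrees(np.arctan2(M[1,0],M[0,0])).round(2),'z',M[:,2].round(3))
if len(sys.argv)>1:
    x,y,z=[float(v)/1000 for v in sys.argv[1:4]]
    t=O+x*e+y*f+[0,0,z]; print('tool shift mm',((M.T@(t-p))*1000).round(1),'units',(M.T@(t-p)/.025).round(2))
E
python3 -m inch '[0,0,0,0,0,1,0, 0,0,0,0,0,1,0, 0,0,0,0,0,1,0, 0,0,0,0,0,1,0, 0,0,0,0,0,1,0, 0,0,0,0,0,0.24,0, 0,0,0,0,0,0,0]'; python3 chk.py 60 45 190
```

```text
clock: 1.0
position: [0.2808, -0.5582, 0.1942]
tool_rot: [0.991, -0.131, -0.0, -0.0]
wrist_force: [-0.8, -0.7, 0.1]
opening: -0.004
t 1.0 local [-109.2 -576.9  194.2] F [-0.8 -0.7  0.1] open -0.0 toolx yaw -15.1 z [-0.  0. -1.]
tool shift mm [ 170.3 -621.6    4.2] units [  6.81 -24.87   0.17]
```

```bash
python3 -m inch '[0.27,-1,0,0,0,0,0, 0.27,-1,0,0,0,0,0, 0.27,-1,0,0,0,0,0, 0.27,-1,0,0,0,0,0, 0.27,-1,0,0,0,0,0, 0.27,-1,0,0,0,0,0, 0.27,-1,0,0,0,0,0, 0.27,-1,0,0,0,0,0]' && python3 -m inch '[0.27,-1,0,0,0,0,0, 0.27,-1,0,0,0,0,0, 0.27,-1,0,0,0,0,0, 0.27,-1,0,0,0,0,0, 0.27,-1,0,0,0,0,0, 0.27,-1,0,0,0,0,0, 0.27,-1,0,0,0,0,0, 0.27,-1,0,0,0,0,0]'; python3 chk.py 60 45 190
```

```text
clock: 1.8
position: [0.3857, -0.3787, 0.1944]
tool_rot: [0.991, -0.131, 0.0, 0.0]
wrist_force: [-0.2, -0.5, 0.2]
opening: 0.001
clock: 2.6
position: [0.4904, -0.2, 0.1944]
tool_rot: [0.991, -0.131, 0.0, 0.0]
wrist_force: [0.7, -0.6, -0.1]
opening: 0.0
t 2.6 local [  -0.8 -176.2  194.4] F [ 0.7 -0.6 -0.1] open 0.0 toolx yaw -15.02 z [ 0. -0. -1.]
tool shift mm [  61.4 -221.1    4.4] units [ 2.46 -8.84  0.18]
```

```bash
python3 -m inch '[0.31,-1,0,0,0,0,0, 0.31,-1,0,0,0,0,0, 0.31,-1,0,0,0,0,0, 0.31,-1,0,0,0,0,0, 0.31,-1,0,0,0,0,0, 0.31,-1,0,0,0,0,0, 0.31,-1,0,0,0,0,0, 0.2,-0.8,0,0,0,0,0]' && python3 -m inch '[0,0,0,0,0,0.02,0, 0,0,0,0,0,0,0]'; python3 chk.py 60 45 95
```

```text
clock: 3.4
position: [0.5992, -0.0267, 0.1943]
tool_rot: [0.991, -0.13, 0.0, -0.0]
wrist_force: [0.4, -0.3, -0.8]
opening: 0.002
clock: 3.6
position: [0.5982, -0.0284, 0.1941]
tool_rot: [0.991, -0.133, -0.0, 0.0]
wrist_force: [0.1, -0.8, -0.1]
opening: -0.001
t 3.6 local [ 58.2  17.6 194.1] F [ 0.1 -0.8 -0.1] open -0.0 toolx yaw -15.24 z [-0. -0. -1.]
tool shift mm [  1.8 -27.5  99.1] units [ 0.07 -1.1   3.96]
```

Move forward to y=45, descend, then look.

```bash
python3 -m inch '[0.1,-1,0,0,0,0,0, 0,-0.1,0.5,0,0,0,0, 0,0,1,0,0,0,0, 0,0,1,0,0,0,0, 0,0,1,0,0,0,0, 0,0,0.46,0,0,0,0, 0,0,0,0,0,0,0]'; python3 chk.py 60 45 95
python3 - <<'E'
from h import *
a=cam('scene')['img'][120:300,170:390];b=cam('top')['img'][150:330,230:450]
cv2.imwrite('pics/pre.png',cv2.cvtColor(cv2.resize(np.vstack([a,b]),None,fx=1.66,fy=1.66,interpolation=2),4))
E
```

```text
clock: 4.3
position: [0.6065, -0.0037, 0.0935]
tool_rot: [0.991, -0.134, -0.002, 0.001]
wrist_force: [-0.1, 0.5, 1.4]
opening: -0.002
t 4.3 local [59.8 43.6 93.5] F [-0.1  0.5  1.4] open -0.0 toolx yaw -15.42 z [-0.004 -0.001 -1.   ]
tool shift mm [ 0.2 -1.4 -1.5] units [ 0.01 -0.06 -0.06]
```

View pics/pre.png

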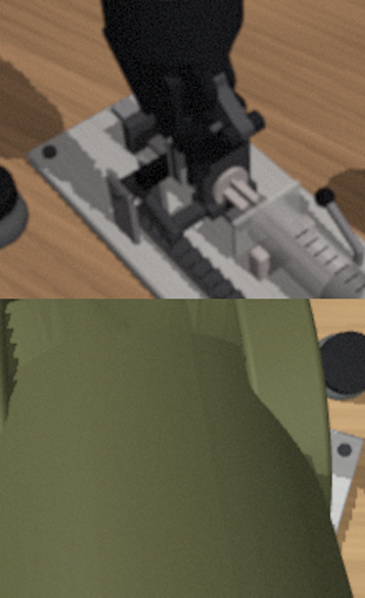

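```bash
cat > look.py <<'E'
from h import *
import sys
c=cam('scene');p=bot.state()['position'];u=proj(c,[p,p+[0,0,.019]]);print(u)
x0,y0=200,100
b=cv2.resize(c['img'][y0:y0+180,x0:x0+240],None,fx=3.2,fy=3.2,interpolation=2)
b=np.clip(b*2.2,0,255).astype('uint8')
for q in u: cv2.circle(b,tuple(int(v) for v in (q+.5-[x0,y0])*3.2),3,(255,0,0),-1)
cv2.imwrite(sys.argv[1],cv2.cvtColor(b,4))
E
python3 look.py pics/pre2.png
```

```text
[[285.03540726 247.11638551]
 [283.96501502 236.17063825]]
```

View pics/pre2.png

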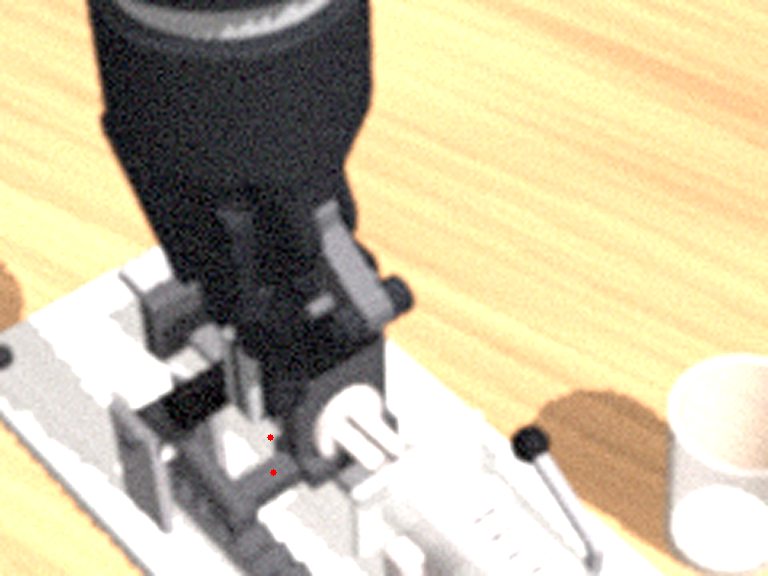

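The projected TCP, crop (273,472), lies below the apparent fingertips, crop (255,420). I'll difference this against the first picture to get the gripper's true silhouette.

Run:
```python
from h import *
e=np.array([.965,-.262,0]);f=np.array([.262,.965,0])
c=cam('scene');p=bot.state()['position']
a=cv2.cvtColor(cv2.imread('pics/scene0.png'),4)
d=np.abs(c['img'].astype(int)-a).max(2)
x0,y0=230,150;w,h=110,115;s=5
g=(255*(np.clip(c['img'],0,255)/255.)**.45).astype('uint8')
L=cv2.resize(g[y0:y0+h,x0:x0+w],None,fx=s,fy=s,interpolation=2)
m=np.clip(d*6,0,255).astype('uint8')[y0-60:y0+h,x0-30:x0+w]
for k,col in((0,(255,0,0)),(.03,(0,255,0)),(.06,(0,0,255))):
  for dx in(-.011,.011):
    for dy in(-.0145,.0145):
      q=proj(c,p+dx*e+dy*f+[0,0,k])[0]
      cv2.circle(L,tuple(int(v) for v in (q+.5-[x0,y0])*s),3,col,-1)
m=cv2.resize(m,(230,287));m=cv2.copyMakeBorder(m,0,h*s-287,0,0,0)
cv2.imwrite('pics/diff.png',cv2.cvtColor(np.hstack([L,np.dstack([m]*3)]),4))
```

```text
(no output)
```

View pics/diff.png

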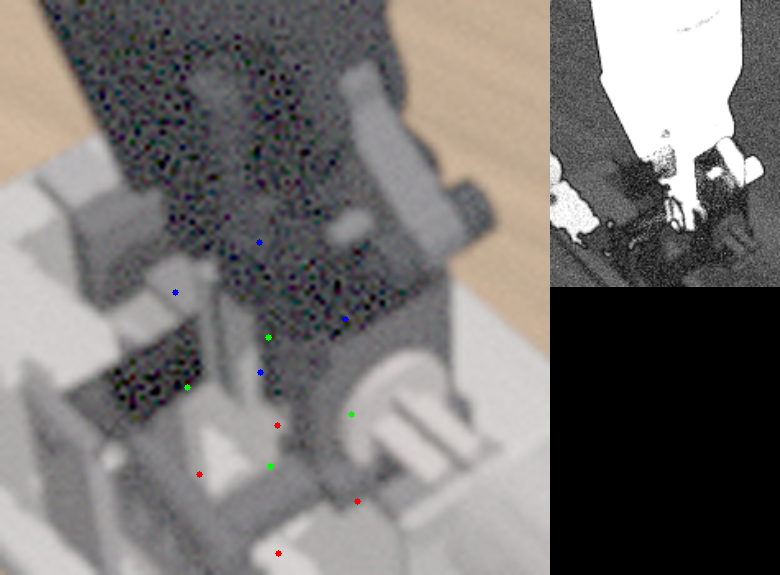

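The silhouette's lowest tip is at scene (284,230), and the predicted TCP is (285,247), so they disagree by about 17 px. I'll lift clear and picture the gripper shut and open in one composite before touching anything.

```bash
cat > shot.py <<'E'
from h import *
import sys
e=np.array([.965,-.262,0]);f=np.array([.262,.965,0])
c=cam('scene');p=bot.state()['position']
u=proj(c,p)[0];x0,y0=(u-[75,130]).astype(int);x0=max(x0,0);y0=max(y0,0);s=2.6
g=(255*(c['img']/255.)**.45).astype('uint8')
L=cv2.resize(g[y0:y0+170,x0:x0+150],None,fx=s,fy=s,interpolation=2)
for k,col in((0,(255,0,0)),(.073,(0,0,255))):
  for q in (p+[0,0,k],p+[0,0,k]+.03*e,p+[0,0,k]+.03*f):
    q=proj(c,q)[0];cv2.circle(L,tuple(int(v) for v in (q+.5-[x0,y0])*s),2,col,-1)
print(x0,y0,u,p);cv2.imwrite(sys.argv[1],cv2.cvtColor(L,4))
E
python3 -m inch '[0,0,-1,0,0,0,0, 0,0,-1,0,0,0,0, 0,0,-1,0,0,0,0, 0,0,-1,0,0,0,0, 0,0,0,0,0,0,0]'; python3 chk.py; python3 shot.py /tmp/a.png
python3 -m inch '[0,0,0,0,0,0,1, 0,0,0,0,0,0,1, 0,0,0,0,0,0,1, 0,0,0,0,0,0,1, 0,0,0,0,0,0,1, 0,0,0,0,0,0,1, 0,0,0,0,0,0,1]'; python3 shot.py /tmp/b.png
python3 -c "
import cv2,numpy as np;cv2.imwrite('pics/ab.png',np.hstack([cv2.imread('/tmp/a.png'),cv2.imread('/tmp/b.png')]))"
```

```text
clock: 5.0
position: [0.6106, -0.0022, 0.2004]
tool_rot: [0.991, -0.134, 0.004, -0.001]
wrist_force: [-0.5, -0.3, 0.5]
opening: -0.002
t 5.0 local [ 63.3  46.1 200.4] F [-0.5 -0.3  0.5] open -0.0 toolx yaw -15.39 z [ 0.009  0.    -1.   ]
203 52 [278.54238038 182.37376728] [ 0.60959234 -0.00235766  0.19829885]
clock: 5.75
position: [0.6081, -0.0024, 0.1952]
tool_rot: [0.991, -0.134, -0.0, 0.0]
wrist_force: [-0.2, 0.3, 0.1]
opening: 1.004
204 53 [279.65495952 183.69760047] [ 0.60809439 -0.00240246  0.19522519]
```

View pics/ab.png

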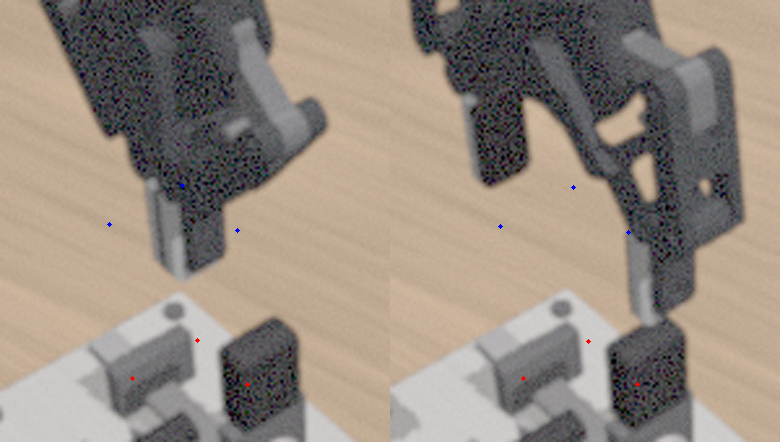

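Shut tip at crop (185,275), predicted TCP at (197,340), so the offset is real. I'll check the camera's world frame against the robot base, using the bolt circle at scene (440,62), (520,91), (551,49), and against the plate.

Run:
```python
from h import *
c=cam('scene');print('origin proj',proj(c,[[0,0,0],[0,0,.02],[.1,0,.01],[0,.1,.01]]))
for q in((440,62),(520,91),(551,49)):print(unproj(c,q,.01))
print('mtx',c['mtx'].round(1).tolist(),c['img'].shape)
# plate corners seen in scene
for q in((188,215),(272,165),(461,327),(372,408)):print(q,unproj(c,q,.014))
t=cam('top')
print('top')
for q in((447,235),(420,330),(180,262),(208,165)):print(q,unproj(t,q,.014))
print('joints',bot.state()['joints'].round(3))
```

```text
origin proj [[494.39301882  62.31855908]
 [496.89915242  52.38891695]
 [471.19413848  85.46658969]
 [550.11883777  75.83709188]]
[ 0.06746687 -0.07538489  0.01      ]
[0.0689621  0.07399554 0.01      ]
[-0.07979391  0.07171148  0.01      ]
mtx [[573.2, 0.0, 322.6], [0.0, 573.2, 241.3], [0.0, 0.0, 1.0]] (480, 640, 3)
(188, 215) [ 0.5881487  -0.19044053  0.014     ]
(272, 165) [ 0.44566114 -0.15625723  0.014     ]
(461, 327) [0.53895754 0.19405989 0.014     ]
(372, 408) [0.68114043 0.16027739 0.014     ]
top
(447, 235) [ 0.58237053 -0.19690272  0.014     ]
(420, 330) [ 0.44385898 -0.16016483  0.014     ]
(180, 262) [0.53467844 0.19117188 0.014     ]
(208, 165) [0.67749055 0.15382289 0.014     ]
joints [ 0.079  0.477 -0.183  1.546  0.093  1.126 -1.964]
```

The camera frame is good, with the base bolts symmetric about the origin to within about 5 mm. The two pictures fit a purely vertical discrepancy: the real tips sit about 40–47 mm above the reported TCP, with x and y fine. I'll shut, go lower step by step watching the force, and re-measure.

```bash
python3 -m inch '[0,0,1,0,0,0,0, 0,0,1,0,0,0,0, 0,0,1,0,0,0,0, 0,0,1,0,0,0,0, 0,0,0,0,0,0,0, 0,0,0,0,0,0,0]'; python3 chk.py 60 45 70; python3 -m inch '[0,0,0.6,0,0,0,0, 0,0,0.4,0,0,0,0, 0,0,0,0,0,0,0]'; python3 chk.py 60 45 60; python3 shot.py pics/low.png
```

```text
clock: 6.5
position: [0.6082, -0.0024, 0.0956]
tool_rot: [0.991, -0.134, -0.0, -0.0]
wrist_force: [-0.1, 1.0, 1.0]
opening: 0.003
t 6.5 local [61.1 45.3 95.6] F [-0.1  1.   1. ] open 0.0 toolx yaw -15.39 z [-0.  0. -1.]
tool shift mm [-1.   0.3 25.6] units [-0.04  0.01  1.02]
clock: 6.8
position: [0.6078, -0.0024, 0.0701]
tool_rot: [0.991, -0.134, -0.0, 0.0]
wrist_force: [0.1, -0.1, 1.0]
opening: -0.001
t 6.8 local [60.7 45.1 70.1] F [ 0.1 -0.1  1. ] open -0.0 toolx yaw -15.39 z [-0.001 -0.    -1.   ]
tool shift mm [-0.7  0.1 10.1] units [-0.03  0.01  0.4 ]
212 130 [287.05921714 260.95497682] [ 0.60813953 -0.00240936  0.07066548]
```

View pics/low.png

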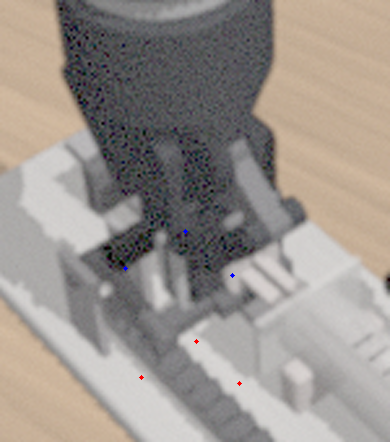

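Relative to the bar centre, crop (140,238), the tip centre at about (198,287) is some 35–40 mm forward and near bar height, about 0.105. That fits the vertical offset. I'll go 17 mm lower and push backward in two stages.

```bash
python3 -m inch '[0,0,0.4,0,0,0,0, 0,0,0.3,0,0,0,0, 0,0,0,0,0,0,0]' && python3 chk.py && python3 -m inch '[0,0.4,0,0,0,0,0, 0,0.4,0,0,0,0,0, 0,0.4,0,0,0,0,0, 0,0.4,0,0,0,0,0, 0,0,0,0,0,0,0]'; python3 chk.py 60 -40 53
```

```text
clock: 7.15
position: [0.6073, -0.0024, 0.0516]
tool_rot: [0.991, -0.134, -0.001, 0.0]
wrist_force: [-0.6, -0.3, 0.1]
opening: 0.003
t 7.15 local [60.2 45.  51.6] F [-0.6 -0.3  0.1] open 0.0 toolx yaw -15.39 z [-0.002 -0.    -1.   ]
clock: 7.65
position: [0.5968, -0.0442, 0.0529]
tool_rot: [0.991, -0.136, -0.0, 0.001]
wrist_force: [0.2, -0.4, 0.4]
opening: -0.0
t 7.65 local [61.   2.  52.9] F [ 0.2 -0.4  0.4] open -0.0 toolx yaw -15.58 z [-0.001 -0.002 -1.   ]
tool shift mm [-0.7 42.  -0.1] units [-0.03  1.68 -0.  ]
```

```bash
python3 -m inch '[0,0.4,0,0,0,0,0, 0,0.4,0,0,0,0,0, 0,0.4,0,0,0,0,0, 0,0.4,0,0,0,0,0, 0,0.1,0,0,0,0,0, 0,0,0,0,0,0,0]'; python3 chk.py 60 -40 53; python3 shot.py pics/push.png
```

```text
clock: 8.25
position: [0.586, -0.0827, 0.0528]
tool_rot: [0.991, -0.135, -0.0, 0.0]
wrist_force: [-0.1, -0.2, -0.1]
opening: -0.003
t 8.25 local [ 60.7 -38.   52.8] F [-0.1 -0.2 -0.1] open -0.0 toolx yaw -15.46 z [-0. -0. -1.]
tool shift mm [-0.7  2.  -0.2] units [-0.03  0.08 -0.01]
172 99 [247.33031447 229.54110906] [ 0.5862119  -0.08194806  0.05277804]
```

View pics/push.png

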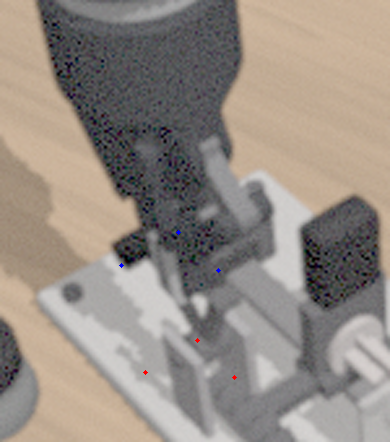

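The bar, now at crop (128,247), is behind the finger, so the pawl has gone over. Lift clear and check the bar's position by projection.

```bash
python3 -m inch '[0,-0.3,0,0,0,0,0, 0,0,-1,0,0,0,0, 0,0,-1,0,0,0,0, 0,0,-0.6,0,0,0,0, -0.8,-0.8,0,0,0,0,0, -0.8,-0.8,0,0,0,0,0, -0.8,-0.7,0,0,0,0,0, 0,-0.3,0,0,0,0,0]';python3 chk.py 0 45 115
python3 - <<'E'
from h import *
c=cam('scene')
e=np.array([.965,-.262,0]);f=np.array([.262,.965,0]);O=np.array([.5374,-.0301,0])
for ang in(0,.9,1.3,1.6):
    l=np.radians(40)-ang;P=O+.06*e+(-.03+.055*np.sin(l))*f+[0,0,.062+.055*np.cos(l)];u=proj(c,P)[0]
    x,y=u.round().astype(int);print(ang,u.round(1),'mean brightness',c['img'][y-2:y+3,x-2:x+3].mean().round(1))
E
```

```text
clock: 9.1
position: [0.5457, 0.0082, 0.1181]
tool_rot: [0.991, -0.131, -0.001, -0.001]
wrist_force: [0.5, 0.1, 0.7]
opening: -0.0
t 9.1 local [ -2.   39.1 118.1] F [0.5 0.1 0.7] open -0.0 toolx yaw -15.1 z [-0.001  0.002 -1.   ]
tool shift mm [ 2.  -5.9  3.1] units [ 0.08 -0.23  0.12]
0 [264.5 221.5] mean brightness 110.6
0.9 [239.8 192.1] mean brightness 61.7
1.3 [231.  187.9] mean brightness 23.9
1.6 [226.7 189.1] mean brightness 23.3
```

The bar's old spot is now bright and the flipped position (227,189) is dark, so the pawl stays over with nothing touching it. Now I'll lower in front of the grip block and push it back.

```bash
python3 -m inch '[0.08,-0.2,0.8,0,0,0,0, 0,0,1,0,0,0,0, 0,0,0.8,0,0,0,0, 0,0,0,0,0,0,0]';python3 chk.py && python3 -m inch '[0,0.4,0,0,0,0,0, 0,0.4,0,0,0,0,0, 0,0.4,0,0,0,0,0, 0,0.4,0,0,0,0,0, 0,0,0,0,0,0,0]'; python3 chk.py 0 -59 53
```

```text
clock: 9.55
position: [0.5498, 0.0078, 0.0504]
tool_rot: [0.991, -0.134, -0.002, 0.0]
wrist_force: [-0.1, -0.8, -0.4]
opening: -0.001
t 9.55 local [ 2.  39.8 50.4] F [-0.1 -0.8 -0.4] open -0.0 toolx yaw -15.39 z [-0.004 -0.    -1.   ]
clock: 10.05
position: [0.5402, -0.033, 0.0535]
tool_rot: [0.991, -0.135, 0.001, 0.001]
wrist_force: [0.9, 0.7, -0.2]
opening: 0.004
t 10.05 local [ 3.4 -2.1 53.5] F [ 0.9  0.7 -0.2] open 0.0 toolx yaw -15.56 z [ 0.001 -0.001 -1.   ]
tool shift mm [-3.1 56.9  0.5] units [-0.12  2.28  0.02]
```

```bash
python3 -m inch '[0,0.3,0,0,0,0,0, 0,0.3,0,0,0,0,0, 0,0.3,0,0,0,0,0, 0,0.3,0,0,0,0,0, 0,0.3,0,0,0,0,0]';python3 chk.py && python3 -m inch '[0,0.1,0,0,0,0,0, 0,0.1,0,0,0,0,0, 0,0.1,0,0,0,0,0]'; python3 chk.py 0 -59 53;python3 shot.py pics/p2.png
```

```text
clock: 10.55
position: [0.5303, -0.0671, 0.0529]
tool_rot: [0.991, -0.134, 0.0, -0.0]
wrist_force: [1.7, 1.4, 2.3]
opening: -0.003
t 10.55 local [  2.8 -37.6  52.9] F [1.7 1.4 2.3] open -0.0 toolx yaw -15.39 z [ 0.  0. -1.]
clock: 10.85
position: [0.5283, -0.0737, 0.0527]
tool_rot: [0.991, -0.134, 0.0, -0.0]
wrist_force: [2.5, 2.1, 1.9]
opening: 0.001
t 10.85 local [  2.7 -44.5  52.7] F [2.5 2.1 1.9] open 0.0 toolx yaw -15.38 z [ 0.  0. -1.]
tool shift mm [-2.6 14.5 -0.3] units [-0.11  0.58 -0.01]
205 73 [280.51302181 203.83494483] [ 0.52823266 -0.07429608  0.05273603]
```

View pics/p2.png

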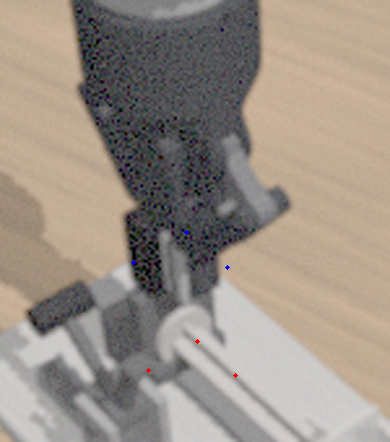

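The grip is moving with the finger and the pawl is still flipped, bar at crop (60,307). I'll creep to the stop, watching the force.

```bash
python3 -m inch '[0,0.1,0,0,0,0,0, 0,0.1,0,0,0,0,0, 0,0.1,0,0,0,0,0, 0,0.1,0,0,0,0,0]';python3 chk.py; python3 -m inch '[0,0.08,0,0,0,0,0, 0,0.08,0,0,0,0,0]';python3 chk.py
```

```text
clock: 11.3
position: [0.5275, -0.0769, 0.0528]
tool_rot: [0.991, -0.131, 0.001, -0.004]
wrist_force: [6.3, 23.4, -2.6]
opening: -0.0
t 11.3 local [  2.7 -47.8  52.8] F [ 6.3 23.4 -2.6] open -0.0 toolx yaw -15.1 z [ 0.003  0.007 -1.   ]
clock: 11.5
position: [0.5275, -0.0769, 0.0529]
tool_rot: [0.992, -0.13, 0.001, -0.006]
wrist_force: [8.5, 31.8, -4.1]
opening: -0.0
t 11.5 local [  2.7 -47.7  52.9] F [ 8.5 31.8 -4.1] open -0.0 toolx yaw -14.91 z [ 0.004  0.011 -1.   ]
```

```bash
python3 -m inch '[0,0.08,0,0,0,0,0]';python3 chk.py
```

```text
clock: 11.6
position: [0.5275, -0.0769, 0.0529]
tool_rot: [0.992, -0.129, 0.002, -0.007]
wrist_force: [10.1, 37.6, -5.1]
opening: -0.002
t 11.6 local [  2.7 -47.7  52.9] F [10.1 37.6 -5.1] open -0.0 toolx yaw -14.82 z [ 0.005  0.013 -1.   ]
```

Hard stop at 37 N. Back off, lift away, and verify that it is the rear stop.

```bash
python3 -m inch '[0,-0.6,0,0,0,0,0, 0,-0.6,0,0,0,0,0, 0,0,-1,0,0,0,0, 0,0,-1,0,0,0,0, 0,0,-1,0,0,0,0, 0,0,-1,0,0,0,0]';python3 chk.py; python3 -m inch '[-1,-0.5,-0.5,0,0,0,0, -1,-0.5,0,0,0,0,0, -1,-0.5,0,0,0,0,0, -1,-0.5,0,0,0,0,0, 0,0,0,0,0,0,0]';python3 chk.py
python3 - <<'E'
from h import *
e=np.array([.965,-.262,0]);f=np.array([.262,.965,0]);O=np.array([.5374,-.0301,0])
c=cam('scene');t=cam('top')
s=4
def crop(c,ctr,w,h,pts):
    x0,y0=(ctr-np.array([w,h])/2).astype(int)
    g=(255*(c['img']/255.)**.6).astype('uint8')
    L=cv2.resize(g[y0:y0+h,x0:x0+w],None,fx=s,fy=s,interpolation=2)
    for P,col in pts:
        for q in proj(c,P): cv2.circle(L,tuple(int(v) for v in (q+.5-[x0,y0])*s),2,col,-1)
    return L
G=[(np.array([O+x*e+(-.075+y)*f+[0,0,.126] for x in(-.018,.018) for y in(-.01,.01)]),(0,255,0)),(np.array([O+.06*e-.073*f+[0,0,.096]]),(255,0,255))]
ctr=O-.06*f+.03*e+[0,0,.1]
a=crop(c,proj(c,ctr)[0],95,140,G);b=crop(t,proj(t,ctr)[0],95,140,G)
cv2.imwrite('pics/fin.png',cv2.cvtColor(np.hstack([a,b]),4))
E
```

```text
clock: 12.2
position: [0.5311, -0.0611, 0.1535]
tool_rot: [0.991, -0.135, -0.001, 0.001]
wrist_force: [0.0, -0.3, -0.9]
opening: -0.002
t 12.2 local [  2.  -31.6 153.5] F [ 0.  -0.3 -0.9] open -0.0 toolx yaw -15.46 z [-0.002 -0.001 -1.   ]
clock: 12.7
position: [0.4456, 0.016, 0.1653]
tool_rot: [0.991, -0.133, -0.001, 0.0]
wrist_force: [-0.2, -0.7, 0.4]
opening: -0.0
t 12.7 local [-100.6   20.4  165.3] F [-0.2 -0.7  0.4] open -0.0 toolx yaw -15.25 z [-0.003 -0.    -1.   ]
```

View pics/fin.png

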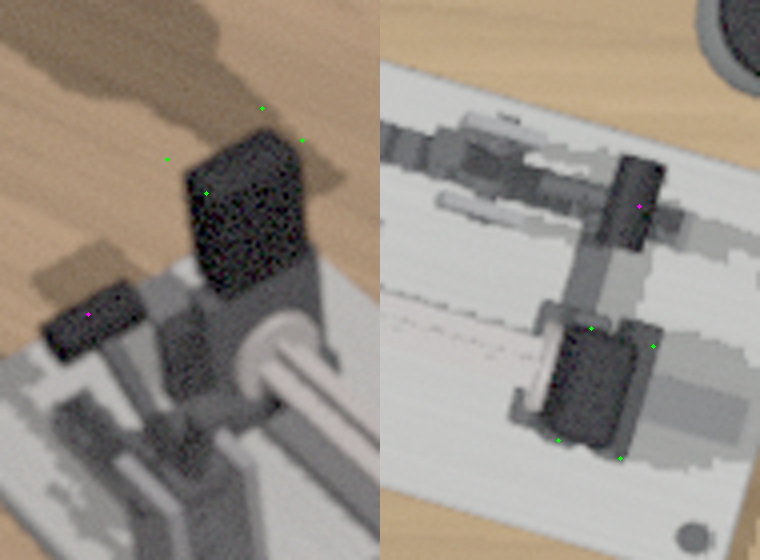

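The last picture shows the grip block flush against the rear stop plate: crop (597,388) seen, (606,393) predicted, about 3 mm apart. The pawl bar is at its flipped position: (637,203) seen, (640,206) predicted. The arm is clear, so I'm handing in.

```bash
python3 -c "
from station import bot
print(bot.hand_in())"; python3 chk.py
```

```text
the job is handed in; nothing more can be done
None
the job is handed in; nothing more can be done
```

The doser is ready for refilling. I flipped the pawl over with the shut fingers, then pushed the grip block back until it stopped hard. I then backed off, lifted clear and handed in at about 13 s.

**Last checks**
- **Pawl:** with nothing touching it, the thumb bar sat within about 1.5 mm of where it should be when flipped (angle 1.6).
- **Pusher:** the carriage was flush against the rear stop plate. At the stop the finger moved no further while the wrist force rose to about 39 N, below the 120 N limit.
- **Robot:** wrist force was back to noise, about 1 N, with the arm clear of everything.

**Disagreements**
- **Fingertip height:** in the camera pictures the shut fingertips appeared about 40 mm higher than the reported TCP. I found no cause, so I worked from what the camera showed.
- **Grip block position:** it appears about 3 mm forward of its computed rear-stop position. That is within my uncertainty in locating the doser, and I took the hard contact as the rear stop.

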